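Take the loaded panel filter out of the bench dust extractor

ROBOT

A 7-joint arm with a two-finger parallel gripper is mounted at the origin on a cart in front of the work surface, level with it; the furniture and walls round the work are solid. World frame = base frame: x ahead of the robot, y to its left, z up, the work surface at z = 0. Lengths are in mm, angles in rad, forces in N, time in s.
With the tool pointing down it reaches from about 350 to 900 mm from the base axis. Payload 7.2 kg.
Tool frame: the origin (TCP) lies at the very end of the fingers, on their centre line; the grasp point (between the pads) lies 19 mm behind it; z points along the fingers, y is the direction in which the jaws open and shut (so a half turn about z gives the same grasp; the last joint's range is limited). The gripper opens to 85 mm and grips with 20 to 120 N. Pads are 22 mm wide; open, the fingers measure 114 mm over their backs; the gripper's body (76 mm by 85 mm) begins 54 mm behind the grasp point. The pads swing forward as they close: fully open they stand 13 mm farther back than shut.
Start: joints at [-1.306, 0.411, -0.013, 1.596, 0.006, 1.134, -0.082], TCP at [204.191, 590.707, 231.297] pointing down, gripper open.
Joint ranges: [-2.95, 2.95], [-0.29, 1.99], [-1.47, 1.44], [0.14, 2.54], [-1.03, 4.17], [0.13, 1.85], [-2.86, 2.86]. Speed limits (rad/s): [2.39, 2.39, 3.01, 3.01, 3.14, 3.14, 3.14].

INTERFACE

Orientations are given as a rotation vector (axis times angle).
In Python, from plant import arm, vision, models gives the robot as it stands. The module is installed in compiled form; this text tells all that it offers.
- The arm moves only by the tool jog_arm, never from a script. Its argument "commands" is text: rows parted by semicolons, each of 6 numbers parted by spaces: the shift along the tool's x, y, z in mm, then the turn, a rotation vector about the tool's x, y, z in rad. A call has 1 to 10 rows; each row shifts and turns the commanded pose from where the row before left it, along the tool's axes as they then stand; what a row does not reach is not made up. A row lasts 1/10 s, in which the tool goes at most 50 mm and 8.59 degrees, less where a joint would pass 70% of its speed; a pose out of reach is approached as far as the arm can. A call with a gripper value outside its range is refused whole. "jaw" is the closure, from -1 (fully open) to 1 (shut), so that 0 is half open, set as the call begins (left out, the last holds). The fingers move at their own pace and stop on an object; "newtons" is the grip in N (left out, the last holds). Time passes only in rows, so rows that do not move let the fingers close. It gives the time, the measured TCP pose, the force and the opening at its end, in the units of the state.
- arm.sense(): the state, without advancing time (a new reading comes with each control period).
- vision.capture(name): name is "side" or "top" or "wrist"; returns a dict with "pixels" (420x560x3 uint8, red, green, blue), "mtx" (3x3 intrinsics, pixels), "cam_to_world" (4x4, takes a point from camera to world coordinates); the wrist camera has in their place "mount" (4x4, takes a point from camera to tool coordinates, whose origin is the TCP and whose axes are the flange's). Camera axes: x right, y down, z forward; pixel columns grow to the right and rows downward; lengths in mm; the calibration is good to about 2 mm. A picture is of the moment at which its call begins: read the wrist's pose just before it. There is no depth.
- arm.hand_in(): hands the job in, once; it reports no verdict.
Trained networks look in the newest picture that a camera, given by its name, has taken for a name from the list of things; names that differ only in an ending like _2 or _b are one class to them, and where a whole thing is asked for, a point or a joint stands for the part that bears it (a point fixed in the world has none). Each returns a list of dicts, best first, with "confidence" (0 to 1); they miss things now and then, are a little off and sometimes report something else, mostly with a low value. They report only what shows in the picture. A call takes as long as a camera call. They do not tell look-alikes from the thing itself.
- models.boxes_of(camera, name): "centre" ([x, y, z] in mm, in world coordinates, good to about 4 mm: the middle of the surface that is visible of it).
- models.pinpoint(camera, name): "centre" ([x, y, z] in mm, in world coordinates, good to about 4 mm: a listed point, or the origin of a listed thing).
The state is a dict: "time": time; "joint_pos": joint angles; "joint_velocities": joint speeds; "joint_torque": joint torques, N m; "ee_pos": TCP position; "ee_rot": TCP orientation; "wrist_force": force on the tool from outside, world axes, zero at the start; "wrist_torque": the same for the moment, N m; "width": finger opening in mm.
Only numpy, scipy, OpenCV 4.12 (cv2) and the standard library are available. Lean on these libraries where they do the work, as an engineer would, in place of code of your own. Each camera call takes 0.05 s, during which the arm holds its last target.

TASK

The panel filter of the small bench dust extractor is due for changing. Press in the release tab at the extractor's front so that the louvred cover snaps loose, swing the cover all the way open until it leans back on its stop, then lift the filter out by its pull rib and set it down gently in the steel tray, flat and rib upwards. Leave the cover open and the other things on the bench where they are.

Things in the scene. Friction and masses are not known exactly. Their poses are not given: they have to be found in the camera images.
- extractor: Grey box-shaped bench extractor, fixed; in mm: 190 deep (x) x 170 wide (y) x 95 high. Origin: centre of its underside; its front wall (own x -95; tab in the middle, knob at +y and switch at -y, proud 14 at height 42) faces -x, to the robot. Filter well under the cover: x -70 to 26, y -45 to 45, floor z 60, rim z 95; frame rails 9 high at y +-63. It and the tray change sides between starts.
- release_tab (a joint): Sprung release tab, in m: 0 at rest (proud of the front wall by 9 mm), grows as it is pressed in towards the extractor's +x, limit 0.0075. Its hidden nose holds the cover's ledge; beyond about 0.004 the cover is free. Pressing it takes about 3 to 6 N; let go, it springs out again.
- tab_pad (a point): Centre of the outer face of the release tab, a ribbed upright pad 30 x 24 mm high (heights 64 to 88 mm) in the middle of the extractor's front wall just below the cover; moves with the tab. The cover's front edge is 9 mm behind this face and 8 mm above the pad.
- cover (a joint): Cover's hinge, in rad: 0 shut and latched, grows as the front edge rises, stop at 1.85 (leaning back). Once the tab is pressed, two spring pins at its front corners raise it within about 0.5 s to about 0.23 (edge 25 to 30 mm up) and hold it off the tab. From there it swings freely: let go before about 1.4 it falls back to 0.23, beyond that on to its stop. Pushed down hard it snaps shut.
- cover_lip (a point): Middle of the lower front edge of the cover: 129 mm from the hinge axis, at height 96 mm when shut; moves with the cover. The cover is a black louvred hood, 125 deep x 116 wide x 24 high, 3 mm thick, open below, weight 0.12 kg. Open on its stop it stands up to height 225 mm, 75 to 110 mm behind the middle of the filter well: lift the filter clear of it.
- hinge_mid (a point): Middle of the cover's hinge axis, which runs along the extractor's y at height 100 mm, 34 mm behind the extractor's origin (its +x); fixed to the extractor.
- filter: White-framed pleated panel filter, 90 x 84 x 32 mm plus a pull rib on top, rigid, about 0.2 kg (0.14 to 0.28). Origin: centre of its underside, z up out of the rib side. It lies loosely (3 mm play all round) in the well under the cover, its top face 3 mm below the rim, and comes straight up.
- filter_grip (a point): Middle of the pull rib: an upright solid rib 44 mm long (along the filter's x) x 12 thick (y) x 22 high, from 32 to 54 mm above the filter's underside; this point is 43 mm above the underside. Pinch it from above across its 12 mm thickness.
- tray: Open sheet-steel tray, 170 (x) x 150 (y) x 28 mm high, walls and floor 3 mm, fixed on the bench. Origin: centre of its underside, z up.
- marker_pen: Pen with white barrel and blue cap, 17x135x16 mm, lying between the extractor and the tray; a bystander, to be left where it is. Origin: centre of its underside.
- tape_measure: Steel tape measure in a yellow case, 41x86x66 mm, standing at the left; a bystander, to be left where it is. Origin: centre of its underside.
- sanding_block: Brown sanding block, 59x101x31 mm, at the right; a bystander, to be left where it is. Origin: centre of its underside.
- wrench_13: Chromed combination wrench, 32x184x7 mm, lying flat nearest the robot; a bystander, to be left where it is. Origin: centre of its underside.
- carpenter_pencil: Flat red carpenter's pencil, 14x158x8 mm, lying nearest the robot at the right; a bystander, to be left where it is. Origin: centre of its underside.
Not all that is in view belongs to the job. Leave any blue or red look-alike of the filter alone.

How it is judged (in metres and radians):
On the way, in this order (a step that is already met when the one before it is completed fails the run):
1. the tab has been pressed in and the cover has sprung up out of its catch (value of joint cover above 0.12 rad), for 0.1 s.
2. the cover has been swung open on to its stop, with the filter still in its well (value of joint cover above 1.7 rad and distance of filter from where it was at the start of the episode below 0.015 m), for 0.2 s.
3. the filter has been lifted clear of the well (z of filter in the frame of extractor above 0.1 m), for 0.1 s.
At the end, for the whole second after the job is handed in: The filter lies released and at rest flat on the floor of the steel tray (its underside within 5 mm of the tray's floor, tilted less than 0.1 rad, rib up), and the extractor's cover stands open on its stop (joint above 1.7 rad) (x of filter in the frame of tray between -0.045 and 0.045 m and y of filter in the frame of tray between -0.038 and 0.038 m and z of filter in the frame of tray below 0.008 m and angle between filter's own z axis and vertical below 0.1 rad and linear speed of filter below 0.02 m/s and contact force between the fingers and filter below 0.1 N and value of joint cover above 1.7 rad); the robot touches nothing.
It fails at once if the filter is dropped: it falls freely faster than 0.8 m/s (from more than about 3 cm) (linear speed of filter above 0.8 m/s and contact force between the fingers and filter below 0.05 N).
It fails at once if one of the other things on the bench (pen, tape measure, sanding block, wrench, pencil) is moved by more than 3 cm (distance of any of marker_pen, tape_measure, sanding_block, wrench_13, carpenter_pencil from where it was at the start of the episode above 0.03 m).
It also fails if it takes over 56 s, if anything falls off the work surface, if the arm or the gripper's body presses on something with over 40 N, if the wrist force passes 120 N, or if a joint passes its speed limit or range.

## Working session

There is one attempt and no reset: what is moved stays moved. The work goes in short steps, Python scripts to look and compute and a tool call to move; the robot and the scene stay as the last step left them, time stands still between calls to the robot, and variables do not carry over. Pictures are saved under pics/ and viewed, and the job is handed in when it is done.

Besides the shell and the picture viewer there is one more tool, called after "Emit:" as name(argument=value, ...) on one line, values as JSON. jog_arm: Moves the arm, as the interface text tells. Its arguments: {"type":"object","properties":{"commands":{"type":"string"},"jaw":{"type":"number"},"newtons":{"type":"number"}},"required":["commands"]}

```bash
mkdir -p pics; ls; cat > h.py <<'E'
from plant import arm, vision, models
import numpy as np, cv2
from scipy.spatial.transform import Rotation as R
def snap(cam,fn):
    d=vision.capture(cam); cv2.imwrite('pics/'+fn+'.png',d['pixels'][:,:,::-1]); return d
def proj(d,p):
    T=np.linalg.inv(d['cam_to_world']); q=T[:3,:3]@np.array(p,float)+T[:3,3]; u=d['mtx']@q; return (u[:2]/u[2]).round(1)
E
python3 - <<'E'
from h import *
s=arm.sense(); print(s)
for c in ['side','top']:
    d=snap(c,c+'0'); print(c,d['cam_to_world'].round(2).tolist(),d['mtx'].round(1).tolist())
    for n in ['extractor','filter','tray','marker_pen','tape_measure','sanding_block','wrench_13','carpenter_pencil','tab_pad','cover_lip','hinge_mid','filter_grip']:
        try: print(n,[(np.round(x['centre'],0).tolist(),round(x['confidence'],2)) for x in models.pinpoint(c,n)][:3])
        except Exception as e: print(n,e)
E
```

```text
pics
{'time': 0.0, 'joint_pos': array([-1.30621044,  0.41192538, -0.01275898,  1.5970852 ,  0.00562387,
        1.13426114, -0.08220784]), 'joint_velocities': array([-0.00033495, -0.00120329,  0.00160381, -0.00077805, -0.00012165,
        0.00163956, -0.00085405]), 'joint_torque': array([-6.69231190e-05, -6.00621629e+01,  6.81458116e-01, -2.99419624e+01,
        1.36569815e-02,  1.03518058e-02, -2.02328556e-05]), 'ee_pos': array([204.02872402, 590.22375038, 230.42008909]), 'ee_rot': array([-5.20195720e-01, -3.09806847e+00,  2.56962184e-03]), 'wrist_force': array([-0.22583468, -0.32706732, -0.04786931]), 'wrist_torque': array([ 0.01416868, -0.02559137,  0.03342067]), 'width': 85.48136329595165}
side [[-0.91, -0.16, 0.39, 79.82], [-0.42, 0.32, -0.85, 1140.23], [0.01, -0.93, -0.36, 541.1], [0.0, 0.0, 0.0, 1.0]] [[418.7, 0.0, 281.7], [0.0, 418.7, 210.8], [0.0, 0.0, 1.0]]
extractor [([543.0, 261.0, 0.0], 0.63)]
filter [([479.0, 62.0, 1.0], 0.87), ([803.0, -144.0, -0.0], 0.72), ([603.0, -128.0, -1.0], 0.23)]
tray [([603.0, -125.0, -1.0], 0.81)]
marker_pen []
tape_measure [([503.0, 463.0, -
[... 429 characters left out ...]
.1, 0.0, 281.1], [0.0, 489.1, 203.9], [0.0, 0.0, 1.0]]
extractor [([548.0, 260.0, 4.0], 0.83)]
filter [([804.0, -145.0, 2.0], 0.89), ([550.0, 260.0, 1.0], 0.72), ([532.0, 264.0, 58.0], 0.69)]
tray []
marker_pen [([537.0, -312.0, 4.0], 0.63), ([602.0, 64.0, 3.0], 0.61)]
tape_measure [([499.0, 464.0, -0.0], 0.76)]
sanding_block [([537.0, -315.0, 4.0], 0.58)]
wrench_13 [([368.0, 81.0, 1.0], 0.61), ([502.0, 464.0, 1.0], 0.49)]
carpenter_pencil [([363.0, -119.0, -1.0], 0.72)]
tab_pad [([452.0, 277.0, 78.0], 0.41)]
cover_lip [([450.0, 280.0, 96.0], 0.88)]
hinge_mid [([584.0, 256.0, 101.0], 0.89)]
filter_grip [([805.0, -146.0, 43.0], 0.93), ([478.0, 67.0, 46.0], 0.7), ([525.0, 260.0, 106.0], 0.56)]
```

View pics/side0.png

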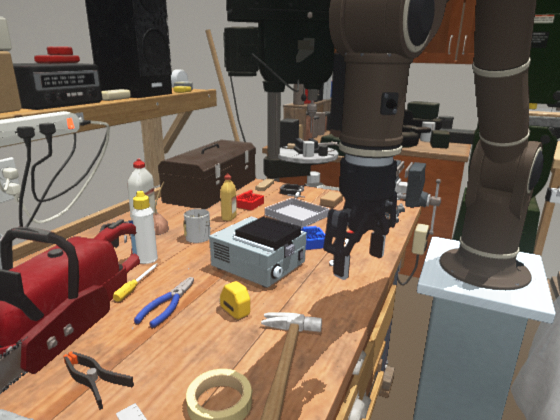

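View pics/top0.png

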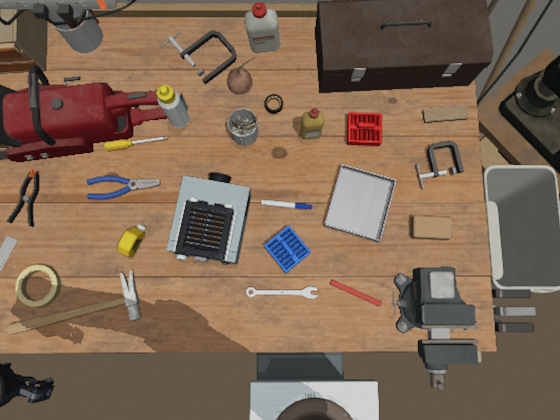

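The side view shows the extractor at (258,250) with its black cover, the tape measure at (235,300), the blue look-alike at (315,238) and the tray at (300,212). In the top view the extractor is at (210,220), the pen at (287,205), the blue look-alike at (287,248), the red one at (365,128), the tray at (360,203), the wrench at (283,292) and the pencil at (355,292). The real filter is the white one hidden under the cover.

```bash
python3 - <<'E'
from h import *
a=cv2.imread('pics/top0.png');b=cv2.imread('pics/side0.png')
cv2.imwrite('pics/c1.png',cv2.resize(a[165:275,155:265],None,fx=5.4,fy=5.4,interpolation=cv2.INTER_CUBIC))
cv2.imwrite('pics/c2.png',cv2.resize(b[205:325,205:315],None,fx=5,fy=5,interpolation=cv2.INTER_CUBIC))
cv2.imwrite('pics/c3.png',cv2.resize(a[155:250,310:410],None,fx=5.4,fy=5.4,interpolation=cv2.INTER_CUBIC))
E
```

```text
(no output)
```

View pics/c1.png

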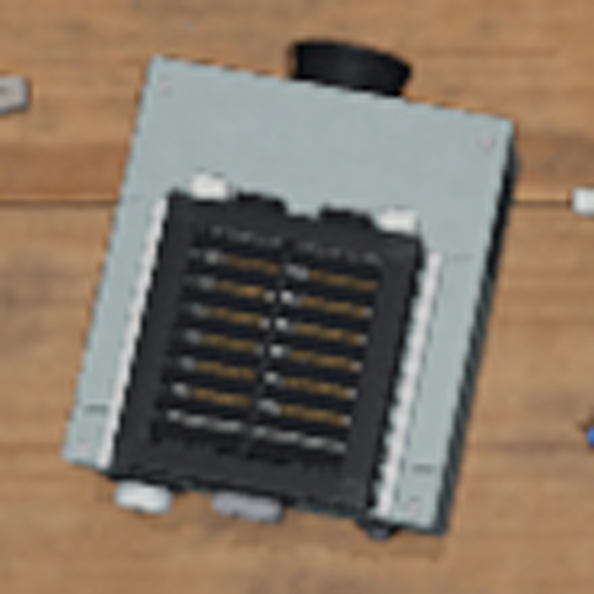

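View pics/c2.png

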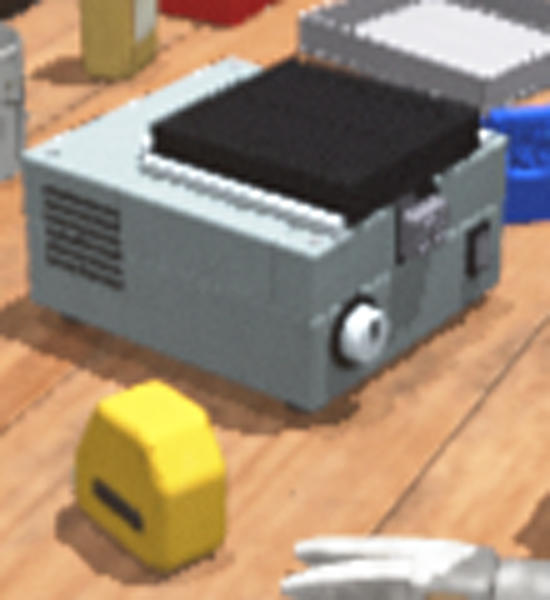

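View pics/c3.png

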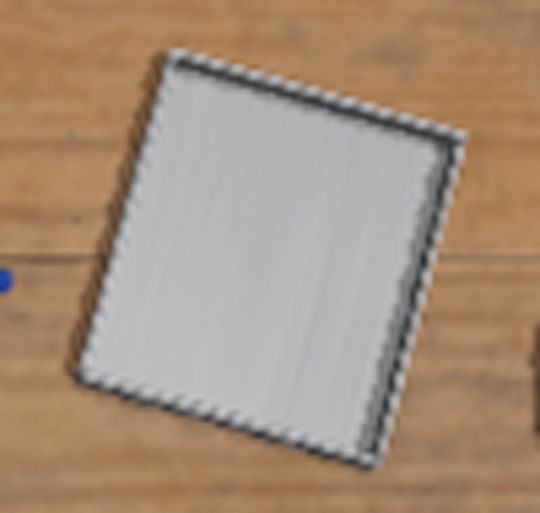

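The extractor's top corners in crop 1 are (153,58), (513,122), (443,533) and (63,460). The tab is at (250,507), the knob at left (140,497) and the switch at (380,530). The tray rim corners in crop 3 are (172,50), (465,135), (375,463) and (77,378).

```bash
python3 - <<'E'
from h import *
from scipy.optimize import least_squares
d=vision.capture('top')
def fit(px,off,hx,hy,z,x0):
    uv=np.array(px)/5.4+off
    C=np.array([[hx,hy],[hx,-hy],[-hx,-hy],[-hx,hy]])
    def w(p):
        c,s=np.cos(p[2]),np.sin(p[2]); return np.c_[C@np.array([[c,s],[-s,c]])+p[:2],np.full(4,z)]
    f=lambda p:(np.array([proj(d,q) for q in w(p)])-uv).ravel()
    r=least_squares(f,x0,diff_step=1e-2,x_scale=[1,1,.01]);print(r.x,r.fun)
    return r.x
# proj rounding off
import h
def proj(d,p):
    T=np.linalg.inv(d['cam_to_world']); q=T[:3,:3]@np.array(p,float)+T[:3,3]; u=d['mtx']@q; return (u[:2]/u[2])
e=fit([(153,58),(513,122),(443,533),(63,460)],(155,165),95,85,95,[545,260,-.18])
t=fit([(172,50),(465,135),(375,463),(77,378)],(310,155),85,75,28,[603,-125,-.2])
c,s=np.cos(e[2]),np.sin(e[2])
for n,(x,y) in dict(pad=(-104,0),lip=(-95,0),hinge=(34,0),well=(-22,0)).items(): print(n,e[0]+c*x-s*y,e[1]+s*x+c*y)
E
```

```text
[ 5.48137676e+02  2.57132291e+02 -1.76158760e-01] [ 0.10043611  0.02190403  0.57273639 -0.2383945  -0.97181226 -0.54269309
  0.31947734  0.76057647]
[ 6.02044143e+02 -1.26439332e+02 -2.95793532e-01] [-0.4109998  -0.37022648  0.17427207 -0.11058378  0.5628809   0.71570782
 -0.33481888 -0.27897144]
pad 445.74716694962495 275.3581953042982
lip 454.6078841043856 273.78095356527086
hinge 581.6114966559551 251.17382197254506
well 526.4781454707777 260.98777057093764
```

```bash
cat >> h.py <<'E'
C=np.array([547,259.5,0.]);PSI=-0.178
EX=np.array([np.cos(PSI),np.sin(PSI),0]);EY=np.array([-np.sin(PSI),np.cos(PSI),0]);EZ=np.array([0,0,1.])
def ext(x,y,z): return C+EX*x+EY*y+EZ*z
def ori(alpha,psi=PSI): # alpha below horizontal
    ex=np.array([np.cos(psi),np.sin(psi),0]);ey=np.array([-np.sin(psi),np.cos(psi),0])
    z=np.cos(alpha)*ex-np.sin(alpha)*EZ; return np.c_[np.cross(ey,z),ey,z]
def plan(p,Rt,s=None):
    s=s or arm.sense(); Rc=R.from_rotvec(s['ee_rot']).as_matrix()
    d=Rc.T@(p-s['ee_pos']); w=R.from_matrix(Rc.T@Rt).as_rotvec()
    print('t',round(s['time'],2),'pos',s['ee_pos'].round(1),'shift(tool)',d.round(1),'|',np.linalg.norm(d).round(),'turn',w.round(3))
    print(' shift in target axes',(Rt.T@(p-s['ee_pos'])).round(1),'q',s['joint_pos'].round(2),'F',s['wrist_force'].round(1),'w',s['width'].round(1))
E
python3 - <<'E'
from h import *
print(ext(-155,0,70)); plan(ext(-155,0,150),ori(np.pi/4))
E
```

```text
[394.44903348 286.94453704  70.        ]
t 1.35 pos [204.2 590.7 231.3] shift(tool) [-279.  -224.9   81.3] | 368.0 turn [-0.061 -0.784 -0.147]Traceback (most recent call last):
  File "<stdin>", line 2, in <module>
  File "h.py", line 18, in plan
    print(' shift in target axes',(Rt.T@(p-s['ee_pos'])).round(1),'q',s['joint_pos'].round(2),'F',s['wrist_force'].round(1),'w',s['width'].round(1))
                                                                                                                                ^^^^^^^^^^^^^^^^
AttributeError: 'float' object has no attribute 'round'
```

Emit:
jog_arm(commands="-35 -28 5 0 0 0;-35 -28 5 0 0 0;-35 -28 5 0 0 0;-35 -28 5 0 0 0;-35 -28 5 0 0 0;-35 -28 5 0 0 0;-35 -28 5 0 0 0;-35 -28 5 0 0 0", jaw=1, newtons=40)

```text
time: 2.15
ee_pos: [396.5, 286.0, 191.4]
ee_rot: [0.52, 3.098, 0.001]
wrist_force: [-0.1, -0.0, -0.3]
width: -0.0
```

Emit:
jog_arm(commands="0 0 0 -0.010 -0.13 -0.024;0 0 0 -0.010 -0.13 -0.024;0 0 0 -0.010 -0.13 -0.024;0 0 0 -0.010 -0.13 -0.024;0 0 0 -0.010 -0.13 -0.024;0 0 0 -0.010 -0.13 -0.024;0 0 0 0 0 0")

```text
time: 2.85
ee_pos: [393.4, 287.1, 189.3]
ee_rot: [0.217, 2.38, -0.091]
wrist_force: [-0.2, 0.1, 0.3]
width: 0.2
```

```bash
sed -i "s/s\['width'\].round(1)/round(s['width'],1)/" h.py; python3 - <<'E'
from h import *
plan(ext(-155,0,70),ori(np.pi/4))
E
```

```text
t 2.85 pos [393.4 287.1 189.3] shift(tool) [80.9  0.4 87.8] | 119.0 turn [-0.006 -0.032 -0.001]
 shift in target axes [83.6 -0.  85.1] q [-1.34  0.18  0.09  2.33  1.07  0.86 -0.69] F [-0.2  0.1  0.3] w 0.2
```

Emit:
jog_arm(commands="0 0 0 -0.006 -0.032 0;28 0 28 0 0 0;28 0 28 0 0 0;28 0 29 0 0 0;0 0 0 0 0 0")

```text
time: 3.35
ee_pos: [395.5, 283.7, 66.4]
ee_rot: [0.215, 2.354, -0.101]
wrist_force: [0.1, 0.3, 1.0]
width: -0.1
```

```bash
python3 - <<'E'
from h import *
plan(ext(-155,0,70),ori(np.pi/4))
d=snap('side','side1');cv2.imwrite('pics/c4.png',cv2.resize(d['pixels'][190:330,195:355,::-1],None,fx=4,fy=4,interpolation=cv2.INTER_CUBIC))
d=snap('top','top1');cv2.imwrite('pics/c5.png',cv2.resize(d['pixels'][160:300,150:310,::-1],None,fx=4,fy=4,interpolation=cv2.INTER_CUBIC))
E
```

```text
t 3.35 pos [395.5 283.7  66.4] shift(tool) [-1.4  3.  -3.7] | 5.0 turn [-0.012 -0.005  0.001]
 shift in target axes [-1.4  3.  -3.7] q [-1.36  0.5   0.11  2.41  1.42  0.73 -1.21] F [0.1 0.3 1. ] w -0.1
```

View pics/c4.png

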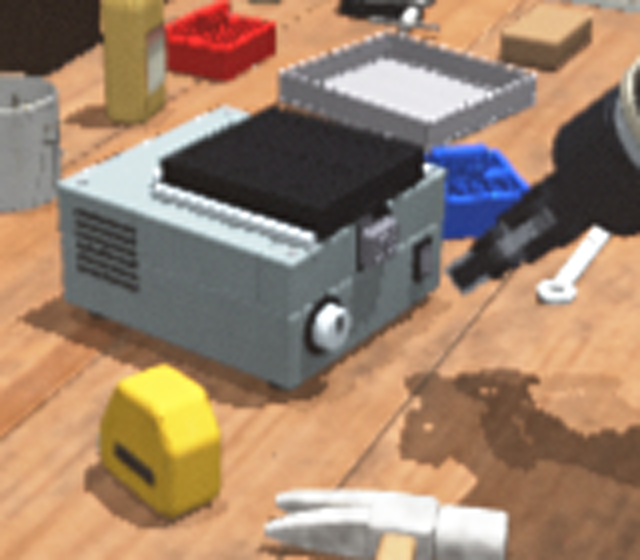

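View pics/c5.png

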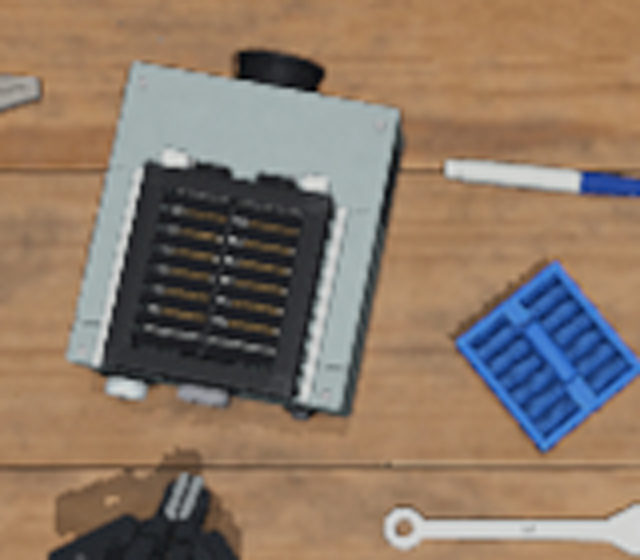

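The tip (crop 2: 187,490) is in line with the tab (200,397) along the extractor's x.

Emit:
jog_arm(commands="-12 1.5 9 0 0 0;-12 1.5 9 0 0 0;0 0 0 0 0 0;-2.8 0 2.8 0 0 0;-2.8 0 2.8 0 0 0;-2.1 0 2.1 0 0 0")

```text
time: 4.05
ee_pos: [436.8, 281.9, 75.6]
ee_rot: [0.219, 2.35, -0.086]
wrist_force: [1.0, -0.1, 0.3]
width: -0.2
```

```bash
cat > st.py <<'E'
from h import *
s=arm.sense(); p=s['ee_pos']-C; print('ext TCP',(EX@p).round(1),(EY@p).round(1),p[2].round(1),'F ext',(EX@s['wrist_force']).round(1),(EY@s['wrist_force']).round(1),s['wrist_force'][2].round(1),round(s['time'],2),'w',round(s['width'],1))
E
python3 st.py
```

```text
ext TCP -112.4 2.5 75.6 F ext 1.0 0.1 0.3 4.05 w -0.2
```

Emit:
jog_arm(commands="2.8 0 2.8 0 0 0;-1.5 0 1.5 0 0 0;-1.5 0 1.5 0 0 0;-1.5 0 1.5 0 0 0;0 0 0 0 0 0")

```text
time: 4.55
ee_pos: [442.5, 280.7, 71.0]
ee_rot: [0.219, 2.35, -0.087]
wrist_force: [-2.8, 0.1, -0.1]
width: -0.0
```

```bash
python3 st.py
```

```text
ext TCP -106.6 2.3 71.0 F ext -2.8 -0.4 -0.1 4.55 w -0.0
```

Contact. Press further.

Emit:
jog_arm(commands="-1.4 0 1.4 0 0 0;-1.4 0 1.4 0 0 0;-1.4 0 1.4 0 0 0;0 0 0 0 0 0")

```text
time: 4.95
ee_pos: [448.3, 279.7, 71.0]
ee_rot: [0.219, 2.351, -0.087]
wrist_force: [-6.0, 0.2, 0.3]
width: -0.2
```

```bash
python3 st.py; python3 - <<'E'
from h import *
d=snap('side','side2');cv2.imwrite('pics/c6.png',cv2.resize(d['pixels'][190:330,195:355,::-1],None,fx=4,fy=4,interpolation=cv2.INTER_CUBIC))
E
```

```text
ext TCP -100.7 2.4 71.0 F ext -5.9 -0.8 0.3 4.95 w -0.2
```

View pics/c6.png

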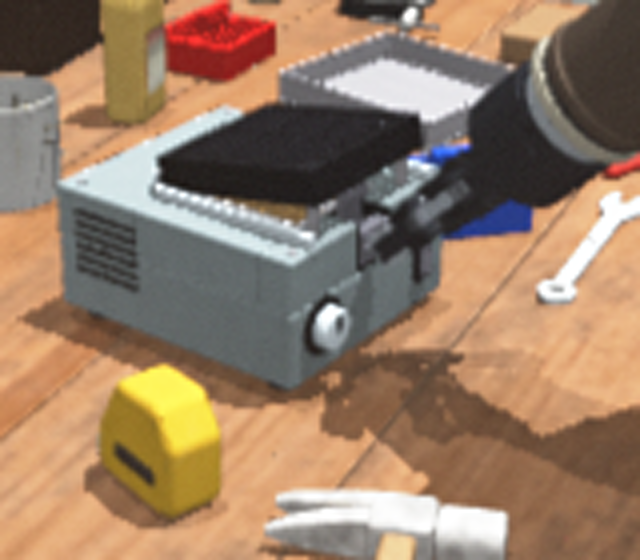

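The cover has sprung up (gap under the lip around crop (350,195)). Now I'll back off, rise and slide the tip under the lip.

Emit:
jog_arm(commands="8.5 0 -8.5 0 0 0;9.5 0 -9.5 0 0 0;-12 0 -12 0 0 0;-12 0 -12 0 0 0;0 0 0 0 0 0;-7 -1 7 0 0 0;-7 -1 7 0 0 0;0 0 0 0 0 0")

```text
time: 5.8
ee_pos: [444.0, 277.2, 104.9]
ee_rot: [0.221, 2.349, -0.09]
wrist_force: [-0.4, -1.1, -1.1]
width: 0.3
```

```bash
python3 st.py; python3 - <<'E'
from h import *
d=snap('side','side3');cv2.imwrite('pics/c7.png',cv2.resize(d['pixels'][190:330,195:355,::-1],None,fx=4,fy=4,interpolation=cv2.INTER_CUBIC))
for n in ['cover_lip','hinge_mid']:
    for c in ['side']:
        print(n,[((EX@(np.array(x['centre'])-C)).round(),(EY@(np.array(x['centre'])-C)).round(),np.round(x['centre'][2]),round(x['confidence'],2)) for x in models.pinpoint(c,n)])
E
```

```text
ext TCP -104.5 -0.9 104.9 F ext -0.3 -1.1 -1.1 5.8 w 0.3
cover_lip [(np.float64(-88.0), np.float64(5.0), np.float64(122.0), 0.94)]
hinge_mid [(np.float64(32.0), np.float64(2.0), np.float64(105.0), 0.6)]
```

View pics/c7.png

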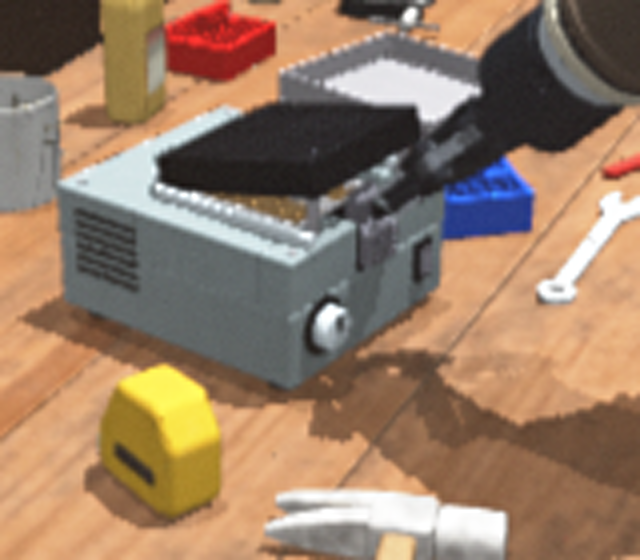

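Emit:
jog_arm(commands="-5.5 0 5.5 0 0 0;-5.5 0 5.5 0 0 0;0 0 0 0 0 0;-10 0 -5 0 0 0;-10 0 -5 0 0 0;-10 0 -5 0 0 0;0 0 0 0 0 0")

```text
time: 6.65
ee_pos: [469.1, 273.6, 138.0]
ee_rot: [0.221, 2.349, -0.085]
wrist_force: [0.2, -0.6, -0.9]
width: -0.1
```

```bash
python3 st.py; python3 - <<'E'
from h import *
d=snap('side','side4');cv2.imwrite('pics/c8.png',cv2.resize(d['pixels'][170:310,195:355,::-1],None,fx=4,fy=4,interpolation=cv2.INTER_CUBIC))
E
```

```text
ext TCP -79.2 0.1 138.0 F ext 0.3 -0.6 -0.9 6.65 w -0.1
```

View pics/c8.png

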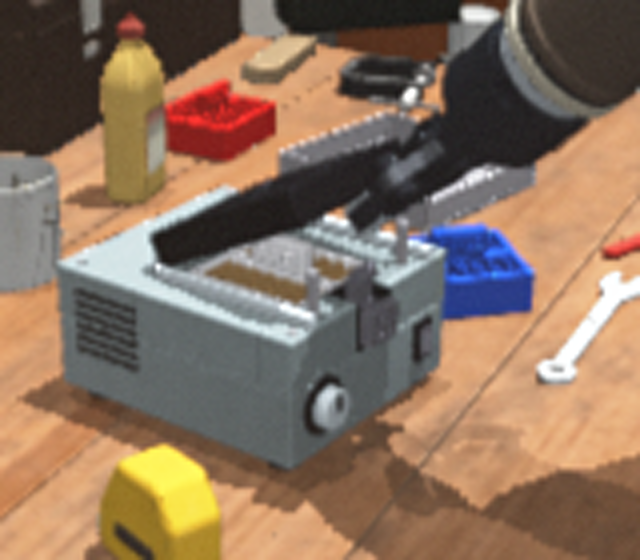

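The cover is rising on the fingers and the filter shows in the well. I'll continue the arc.

Emit:
jog_arm(commands="-16 0 -3 0 0 0;-16 0 -3 0 0 0;-16 0 1 0 0 0;-16 0 1 0 0 0;-15 0 5 0 0 0;-15 0 5 0 0 0;0 0 0 0 0 0")

```text
time: 7.4
ee_pos: [539.3, 259.7, 199.5]
ee_rot: [0.222, 2.348, -0.087]
wrist_force: [-0.3, 0.0, -0.1]
width: -0.3
```

```bash
python3 st.py; python3 - <<'E'
from h import *
d=snap('side','side5');cv2.imwrite('pics/c9.png',cv2.resize(d['pixels'][150:290,195:355,::-1],None,fx=4,fy=4,interpolation=cv2.INTER_CUBIC))
E
```

```text
ext TCP -7.6 -1.1 199.5 F ext -0.3 -0.0 -0.1 7.4 w -0.3
```

View pics/c9.png

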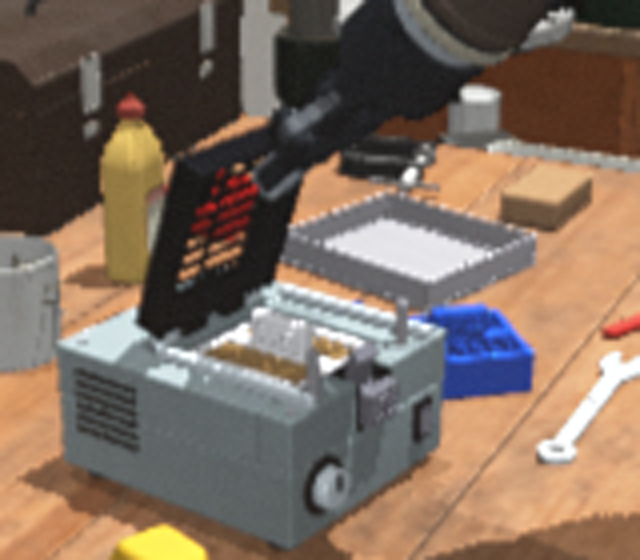

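Emit:
jog_arm(commands="-12 0 9 0 0 0;-12 0 9 0 0 0;-10 0 10 0 0 0;-8 0 10 0 0 0;0 0 0 0 0 0;0 0 0 0 0 0;0 0 0 0 0 0")

```text
time: 8.15
ee_pos: [593.2, 250.2, 201.5]
ee_rot: [0.218, 2.35, -0.087]
wrist_force: [0.5, -0.5, -0.6]
width: 0.0
```

```bash
python3 st.py; python3 - <<'E'
from h import *
d=snap('side','side6');cv2.imwrite('pics/c10.png',cv2.resize(d['pixels'][150:290,195:355,::-1],None,fx=4,fy=4,interpolation=cv2.INTER_CUBIC))
E
```

```text
ext TCP 47.1 -1.0 201.5 F ext 0.6 -0.4 -0.6 8.15 w 0.0
```

View pics/c10.png

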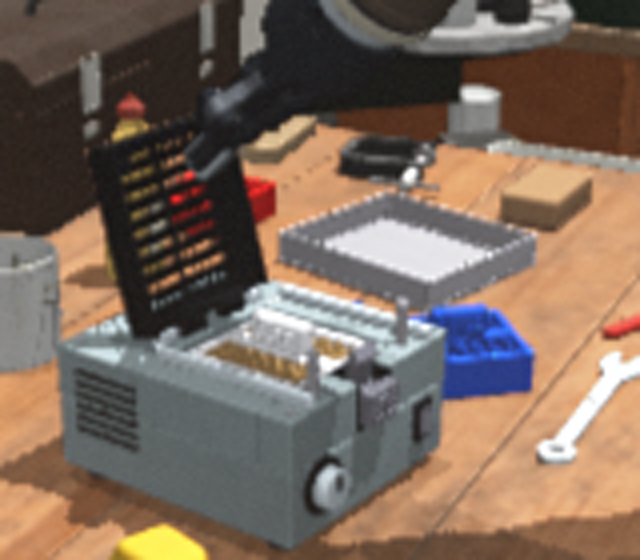

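Cover leans on its stop. Retract, turn upright, half-open jaws.

Emit:
jog_arm(commands="17 0 -17 0 0 0;17 0 -17 0 0 0;17 0 -17 0 0 0;0 0 0 0 0.14 0;0 0 0 0 0.14 0;0 0 0 0 0.14 0;0 0 0 0 0.14 0;0 0 0 0 0.14 0;0 0 0 0 0.085 0;0 0 0 0 0 0", jaw=0)

```text
time: 9.2
ee_pos: [525.0, 253.7, 199.2]
ee_rot: [0.305, 2.948, -0.06]
wrist_force: [0.2, -0.4, -0.1]
width: 42.6
```

```bash
python3 st.py; python3 - <<'E'
from h import *
plan(ext(-22,0,96),ori(np.pi/2))
s=arm.sense();Rc=R.from_rotvec(s['ee_rot']).as_matrix()
d=vision.capture('wrist');cv2.imwrite('pics/w1.png',d['pixels'][:,:,::-1])
T=np.eye(4);T[:3,:3]=Rc;T[:3,3]=s['ee_pos'];T=T@d['mount'];d['cam_to_world']=T
print(d['mount'].round(1).tolist())
for n,p in dict(grip=ext(-22,0,103),ribtopF=ext(-44,0,114),ribtopB=ext(0,0,114)).items():print(n,proj(d,p))
e=snap('top','top7');
def E_(x): q=np.array(x['centre'])-C; return [(EX@q).round(1),(EY@q).round(1),q[2].round(1),round(x['confidence'],2)]
for c in ['wrist','top']:
    for n in ['filter_grip','filter','cover_lip','hinge_mid','extractor']: print(c,n,[E_(x) for x in models.pinpoint(c,n)][:3])
cv2.imwrite('pics/c11.png',cv2.resize(e['pixels'][160:300,150:310,::-1],None,fx=4,fy=4,interpolation=cv2.INTER_CUBIC))
E
```

```text
ext TCP -20.6 -9.6 199.2 F ext 0.3 -0.4 -0.1 9.2 w 42.6
t 9.2 pos [525.  253.7 199.2] shift(tool) [ 20.1  11.8 101. ] | 104.0 turn [-0.024  0.18  -0.028]
 shift in target axes [  1.4   9.6 103.2] q [-0.7   0.3   0.1   1.86  0.15  0.88  0.66] F [ 0.2 -0.4 -0.1] w 42.6
[[0.0, -1.0, -0.3, 66.7], [1.0, 0.0, 0.0, 0.2], [-0.0, -0.3, 1.0, -142.9], [0.0, 0.0, 0.0, 1.0]]
grip [290.8 185.9]
ribtopF [290.8 159.9]
ribtopB [291.4 221.8]
wrist filter_grip [[np.float64(-36.6), np.float64(-203.9), np.float64(46.7), 0.96], [np.float64(-23.2), np.float64(1.2), np.float64(103.3), 0.57]]
wrist filter [[np.float64(-36.3), np.float64(-202.2), np.float64(2.1), 0.93], [np.float64(-22.5), np.float64(0.3), np.float64(59.6), 0.58]]
wrist cover_lip [[np.float64(-23.8), np.float64(-0.8), np.float64(105.2), 0.16]]
wrist hinge_mid [[np.float64(33.2), np.float64(2.0), np.float64(99.0), 0.74]]
wrist extractor []
top filter_grip [[np.float64(-34.0), np.float64(-201.3), np.float64(44.9), 0.87], [np.float64(-19.9), np.float64(-0.1), np.float64(104.5), 0.58], [np.float64(323.0), np.float64(-355.0), np.float64(45.6), 0.56]]
top filter [[np.float64(-20.1), np.float64(4.1), np.float64(56.2), 0.88], [np.float64(-33.7), np.float64(-203.6), np.float64(1.7), 0.83], [np.float64(322.7), np.float64(-351.6), np.float64(0.9), 0.69]]
top cover_lip [[np.float64(60.3), np.float64(-1.4), np.float64(220.3), 0.86]]
top hinge_mid [[np.float64(38.8), np.float64(0.6), np.float64(99.9), 0.83]]
top extractor [[np.float64(2.3), np.float64(0.8), np.float64(2.8), 0.65]]
```

View pics/w1.png

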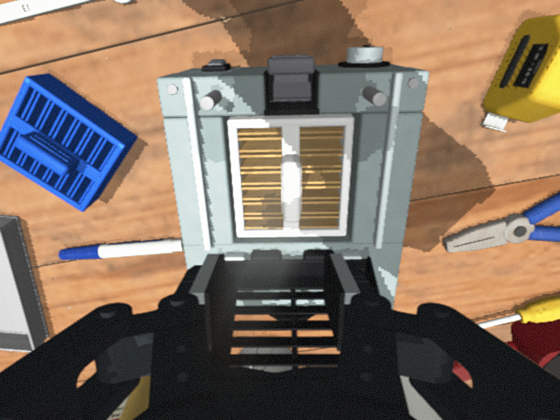

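View pics/c11.png

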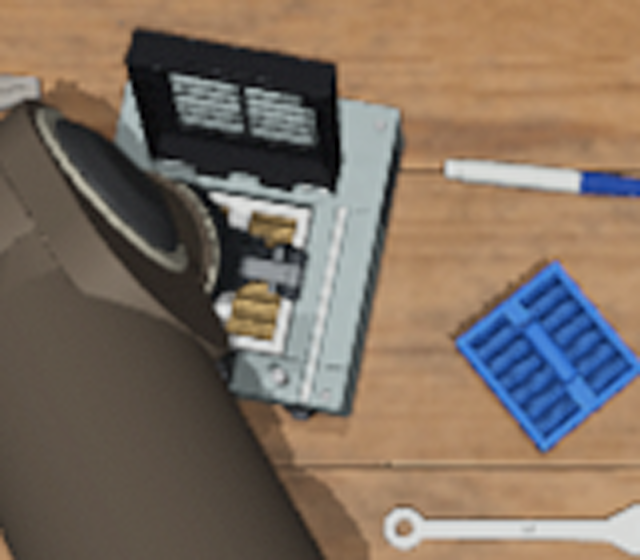

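Candidates in the wrist view are the blue part at (65,140) on the bench and the white-framed filter in the well at (292,177). The latter is the target: it is in the well, has a white frame and its rib runs along u≈291. The predicted grip projects to (291,186), which agrees. A red one is out on the bench by the toolbox.

Emit:
jog_arm(commands="0 0 0 -0.012 0.09 -0.014;0 0 0 -0.012 0.09 -0.014;0 0 0 0 0 0;0 5 20 0 0 0;1 5 30 0 0 0;0 0 0 0 0 0")

```text
time: 10.4
ee_pos: [520.7, 264.7, 145.0]
ee_rot: [-0.271, -3.126, 0.009]
wrist_force: [-0.7, -0.3, -0.6]
width: 42.7
```

```bash
python3 st.py; python3 - <<'E'
from h import *
plan(ext(-22,0,96),ori(np.pi/2))
s=arm.sense();Rc=R.from_rotvec(s['ee_rot']).as_matrix()
d=vision.capture('wrist');cv2.imwrite('pics/w2.png',cv2.resize(d['pixels'][:,100:480,::-1],None,fx=1.4,fy=1.4))
T=np.eye(4);T[:3,:3]=Rc;T[:3,3]=s['ee_pos'];T=T@d['mount'];d['cam_to_world']=T
for n,p in dict(grip=ext(-22,0,103),ribtopF=ext(-44,0,114),ribtopB=ext(0,0,114)).items():print(n,((proj(d,p)-[100,0])*1.4).round())
E
```

```text
ext TCP -26.8 0.4 145.0 F ext -0.6 -0.4 -0.6 10.4 w 42.7
t 10.4 pos [520.7 264.7 145. ] shift(tool) [-4.9 -0.2 49. ] | 49.0 turn [-0.006 -0.003  0.005]
 shift in target axes [-4.8 -0.4 49. ] q [-0.59  0.43  0.05  1.79 -0.02  0.93  0.87] F [-0.7 -0.3 -0.6] w 42.7
grip [243. 345.]
ribtopF [243. 299.]
ribtopB [242. 408.]
```

View pics/w2.png

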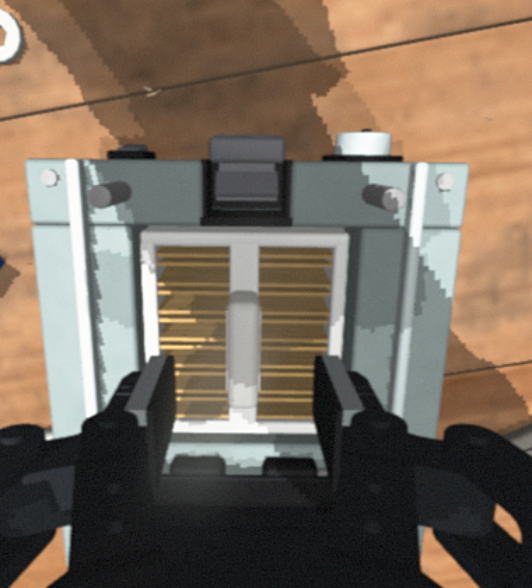

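The rib lies at u=243, rows 293–408, exactly as predicted, and is centred between the jaws. Descend and grip.

Emit:
jog_arm(commands="-2 0 18 0 0 0;-2 0 18 0 0 0;-1 0 11 0 0 0;0 0 0 0 0 0")

```text
time: 10.85
ee_pos: [528.0, 263.6, 101.2]
ee_rot: [-0.273, -3.129, 0.004]
wrist_force: [0.5, 0.4, 0.2]
width: 42.7
```

Emit:
jog_arm(commands="0 0 0 0 0 0;0 0 0 0 0 0;0 0 0 0 0 0;0 0 0 0 0 0;0 0 0 0 0 0", jaw=1, newtons=50)

```text
time: 11.35
ee_pos: [529.1, 264.3, 102.9]
ee_rot: [0.273, 3.128, -0.0]
wrist_force: [-0.9, 0.2, 6.4]
width: 10.5
```

```bash
python3 st.py
```

```text
ext TCP -18.4 1.6 102.9 F ext -1.0 -0.0 6.4 11.35 w 10.5
```

Emit:
jog_arm(commands="0 0 -4 0 0 0;0 0 -5 0 0 0;0 0 -5 0 0 0;0 0 -5 0 0 0;0 0 0 0 0 0")

```text
time: 11.85
ee_pos: [528.9, 264.2, 121.4]
ee_rot: [0.273, 3.129, -0.001]
wrist_force: [-0.0, 0.0, -1.7]
width: 10.2
```

```bash
python3 st.py; python3 - <<'E'
from h import *
d=snap('side','side8');cv2.imwrite('pics/c12.png',cv2.resize(d['pixels'][150:290,195:355,::-1],None,fx=4,fy=4,interpolation=cv2.INTER_CUBIC))
d=snap('wrist','w3')
E
```

```text
ext TCP -18.6 1.4 121.4 F ext -0.1 0.0 -1.7 11.85 w 10.2
```

View pics/c12.png

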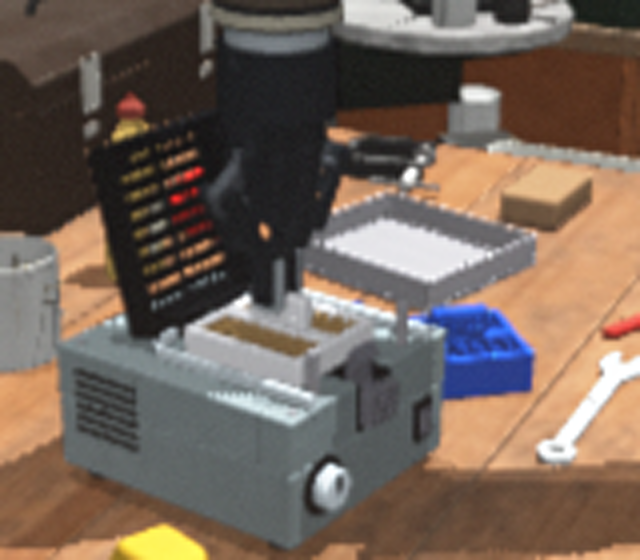

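View pics/w3.png

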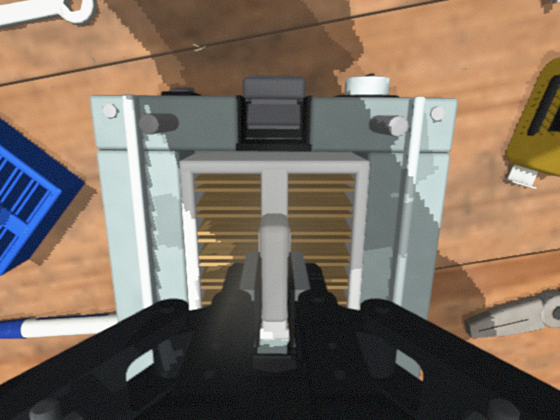

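Filter is held level with its rib between the fingers, cover still open. Lift clear, go sideways past the cover, then to the tray.

Emit:
jog_arm(commands="0 0 -15 0 0 0;0 0 -20 0 0 0;0 0 -20 0 0 0;0 0 -5 0 0 0;0 0 0 0 0 0;0 -20 0 0 0 0;0 -35 0 0 0 0;0 -35 0 0 0 0;0 -35 0 0 0 0;0 -35 0 0 0 0")

```text
time: 12.95
ee_pos: [499.4, 104.1, 179.4]
ee_rot: [-0.274, -3.128, 0.004]
wrist_force: [1.6, -0.6, -1.1]
width: 10.3
```

```bash
python3 st.py; python3 - <<'E'
from h import *
plan(np.array([602+3,-126.5,175]),ori(np.pi/2,-.296))
E
```

```text
ext TCP -19.4 -161.4 179.4 F ext 1.7 -0.3 -1.1 12.95 w 10.3
t 12.95 pos [499.4 104.1 179.4] shift(tool) [-144.1 -208.7    4.8] | 254.0 turn [-0.003 -0.002  0.122]
 shift in target axes [-168.3 -189.7    4.4] q [-0.39  0.27  0.1   1.94 -0.03  0.94  1.13] F [ 1.6 -0.6 -1.1] w 10.3
```

Emit:
jog_arm(commands="-18 -26 0 0 0 0;-18 -26 0 0 0 0;-18 -26 0 0 0 0;-18 -26 0 0 0 0;-18 -26 0 0 0 0;-18 -26 0 0 0 0;-18 -26 0 0 0 0;-18 -26 0 0 0 0;0 0 0 0 0 0.12;0 0 0 0 0 0")

```text
time: 13.95
ee_pos: [605.3, -125.1, 179.3]
ee_rot: [-0.467, -3.104, 0.004]
wrist_force: [-0.4, 0.8, -1.6]
width: 10.4
```

```bash
python3 st.py; python3 - <<'E'
from h import *
plan(np.array([602+3,-126.5,46]),ori(np.pi/2,-.296))
s=arm.sense();Rc=R.from_rotvec(s['ee_rot']).as_matrix()
d=snap('wrist','w4')
T=np.eye(4);T[:3,:3]=Rc;T[:3,3]=s['ee_pos'];T=T@d['mount'];d['cam_to_world']=T
c,q=np.cos(-.296),np.sin(-.296)
for x,y in [(85,75),(85,-75),(-85,-75),(-85,75)]: print(proj(d,[602+c*x-q*y,-126.5+q*x+c*y,28]))
for n in ['filter','filter_grip','tray']: print(n,[(np.round(x['centre']).tolist(),round(x['confidence'],2)) for x in models.pinpoint('wrist',n)])
d=snap('side','side9');cv2.imwrite('pics/c13.png',cv2.resize(d['pixels'][130:290,215:405,::-1],None,fx=4,fy=3.6,interpolation=cv2.INTER_CUBIC))
E
```

```text
ext TCP 125.5 -368.2 179.3 F ext -0.5 0.7 -1.6 13.95 w 10.4
t 13.95 pos [ 605.3 -125.1  179.3] shift(tool) [ -0.4  -1.1 133.3] | 133.0 turn [-0.003 -0.002 -0.003]
 shift in target axes [-1.000e-01 -1.400e+00  1.333e+02] q [-0.04  0.45  0.23  1.68 -0.11  1.02  1.5 ] F [-0.4  0.8 -1.6] w 10.4
[353.7 282.3]
[190.3 282.3]
[176.4  86.6]
[366.1  86.2]
filter [([602.0, -125.0, 136.0], 0.91)]
filter_grip [([603.0, -129.0, 182.0], 0.68)]
tray []
```

View pics/w4.png

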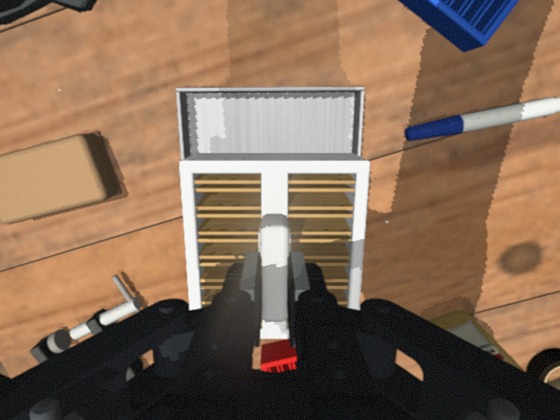

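View pics/c13.png

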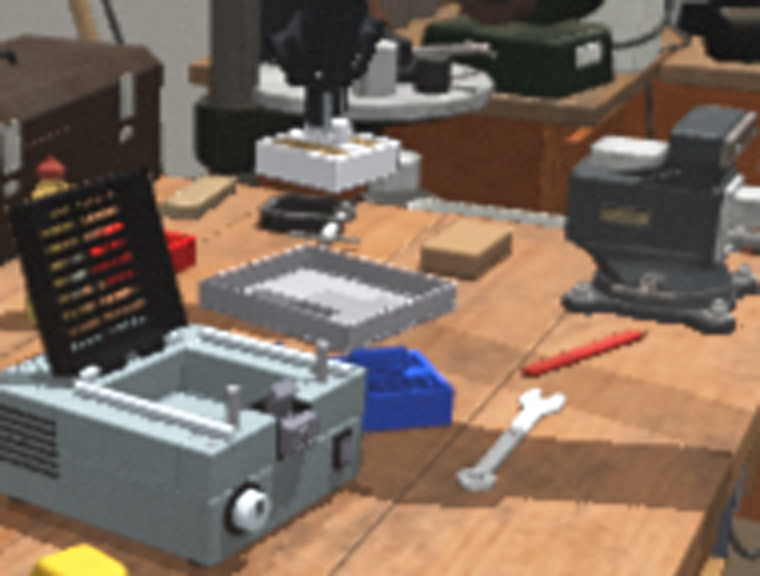

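The tray's near edge is seen at (178..364, 89) against a predicted (176..366, 86), so the tray fit holds. The filter is centred above it. Lower.

Emit:
jog_arm(commands="0 -1 25 0 0 0;0 0 30 0 0 0;0 0 30 0 0 0;0 0 20 0 0 0;0 0 10 0 0 0;0 0 5 0 0 0;0 0 3 0 0 0;0 0 0 0 0 0")

```text
time: 15.0
ee_pos: [606.8, -124.4, 58.7]
ee_rot: [0.459, 3.107, -0.002]
wrist_force: [-0.2, -0.0, -1.0]
width: 10.4
```

```bash
python3 st.py
```

```text
ext TCP 126.8 -367.3 58.7 F ext -0.2 -0.0 -1.0 15.0 w 10.4
```

Emit:
jog_arm(commands="0 0 3 0 0 0;0 0 3 0 0 0;0 0 2 0 0 0;0 0 2 0 0 0;0 0 0 0 0 0;0 0 0 0 0 0")

```text
time: 15.6
ee_pos: [606.3, -124.5, 48.0]
ee_rot: [-0.46, -3.108, 0.002]
wrist_force: [-0.5, -0.3, -1.9]
width: 10.6
```

```bash
python3 st.py; python3 - <<'E'
from h import *
d=snap('side','side10');cv2.imwrite('pics/c14.png',cv2.resize(d['pixels'][160:260,235:365,::-1],None,fx=6,fy=6,interpolation=cv2.INTER_CUBIC))
E
```

```text
ext TCP 126.3 -367.4 48.0 F ext -0.4 -0.4 -1.9 15.6 w 10.6
```

View pics/c14.png

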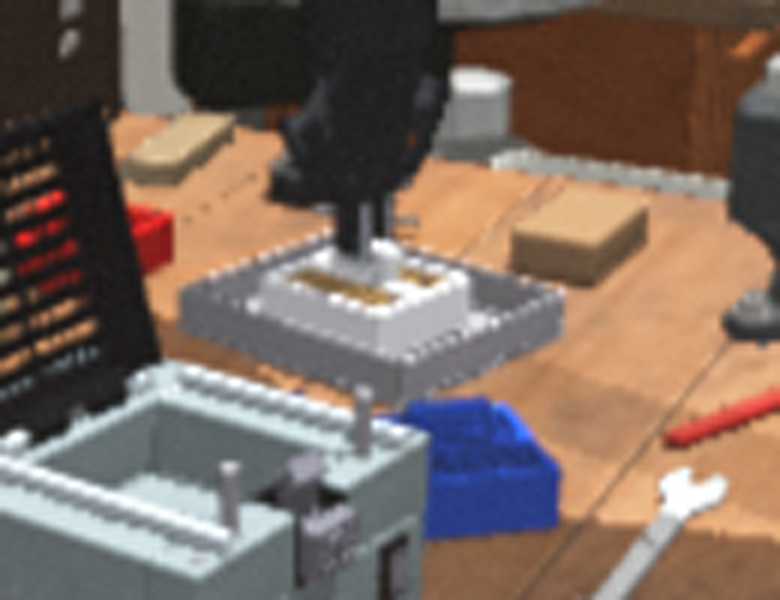

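The filter is inside the tray walls, still carrying its weight (−1.9 N). Creep down to contact.

Emit:
jog_arm(commands="0 0 1 0 0 0;0 0 1 0 0 0;0 0 0 0 0 0")

```text
time: 15.95
ee_pos: [606.3, -124.5, 46.0]
ee_rot: [0.46, 3.108, -0.002]
wrist_force: [-0.0, 0.4, -0.4]
width: 10.3
```

```bash
python3 st.py
```

```text
ext TCP 126.4 -367.4 46.0 F ext -0.1 0.4 -0.4 15.95 w 10.3
```

Emit:
jog_arm(commands="0 0 0.7 0 0 0;0 0 0 0 0 0")

```text
time: 16.15
ee_pos: [606.3, -124.5, 45.9]
ee_rot: [0.46, 3.107, -0.002]
wrist_force: [-1.3, 0.2, 4.8]
width: 10.6
```

```bash
python3 st.py
```

```text
ext TCP 126.4 -367.4 45.9 F ext -1.3 -0.0 4.8 16.15 w 10.6
```

On the floor (+4.8 N). Release, then rise.

Emit:
jog_arm(commands="0 0 0 0 0 0;0 0 0 0 0 0;0 0 0 0 0 0;0 0 0 0 0 0;0 0 -8 0 0 0;0 0 -20 0 0 0;0 0 -35 0 0 0;0 0 -35 0 0 0;0 0 -35 0 0 0;0 0 0 0 0 0", jaw=0)

```text
time: 17.15
ee_pos: [609.2, -125.1, 184.4]
ee_rot: [0.459, 3.098, -0.002]
wrist_force: [-0.1, -0.4, -0.2]
width: 42.8
```

```bash
python3 st.py; python3 - <<'E'
from h import *
d=snap('wrist','w5')
e=snap('side','side11');cv2.imwrite('pics/c15.png',cv2.resize(e['pixels'][130:290,215:405,::-1],None,fx=4,fy=3.6,interpolation=cv2.INTER_CUBIC))
e=snap('top','top11')
for c in ['wrist','side','top']:
  for n in ['filter','filter_grip','cover_lip','tray','marker_pen','wrench_13']: print(c,n,[(np.round(x['centre']).tolist(),round(x['confidence'],2)) for x in models.pinpoint(c,n)][:3])
E
```

```text
ext TCP 129.3 -367.5 184.4 F ext -0.1 -0.5 -0.2 17.15 w 42.8
wrist filter [([601.0, -127.0, 1.0], 0.7), ([807.0, -144.0, -1.0], 0.57)]
wrist filter_grip [([602.0, -128.0, 48.0], 0.86)]
wrist cover_lip []
wrist tray []
wrist marker_pen [([599.0, 64.0, 2.0], 0.72)]
wrist wrench_13 []
side filter [([607.0, -121.0, 3.0], 0.72), ([478.0, 62.0, 2.0], 0.71), ([805.0, -141.0, -0.0], 0.52)]
side filter_grip [([477.0, 65.0, 44.0], 0.95), ([604.0, -126.0, 48.0], 0.82), ([806.0, -146.0, 41.0], 0.5)]
side cover_lip [([615.0, 251.0, 227.0], 0.73)]
side tray [([603.0, -130.0, -1.0], 0.63)]
side marker_pen []
side wrench_13 [([374.0, 78.0, -3.0], 0.57)]
top filter [([805.0, -147.0, 1.0], 0.97), ([481.0, 66.0, 0.0], 0.8), ([606.0, -122.0, 2.0], 0.71)]
top filter_grip [([482.0, 65.0, 47.0], 0.85), ([803.0, -141.0, 41.0], 0.85), ([602.0, -122.0, 49.0], 0.55)]
top cover_lip [([363.0, -123.0, 1.0], 0.62), ([610.0, 247.0, 226.0], 0.57)]
top tray [([549.0, 262.0, 1.0], 0.7), ([502.0, 463.0, -0.0], 0.19)]
top marker_pen [([602.0, 65.0, 1.0], 0.79)]
top wrench_13 [([366.0, 79.0, -2.0], 0.88), ([612.0, 247.0, 222.0], 0.74), ([605.0, -118.0, 0.0], 0.4)]
```

View pics/w5.png

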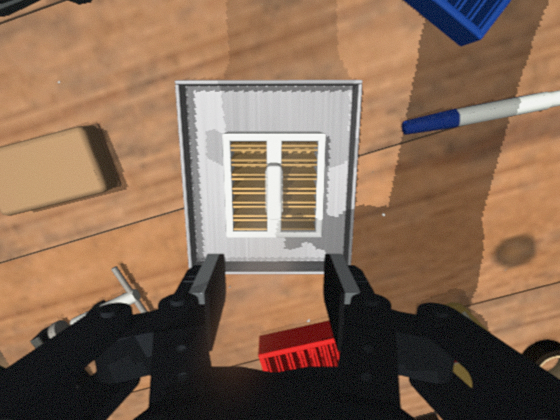

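View pics/c15.png

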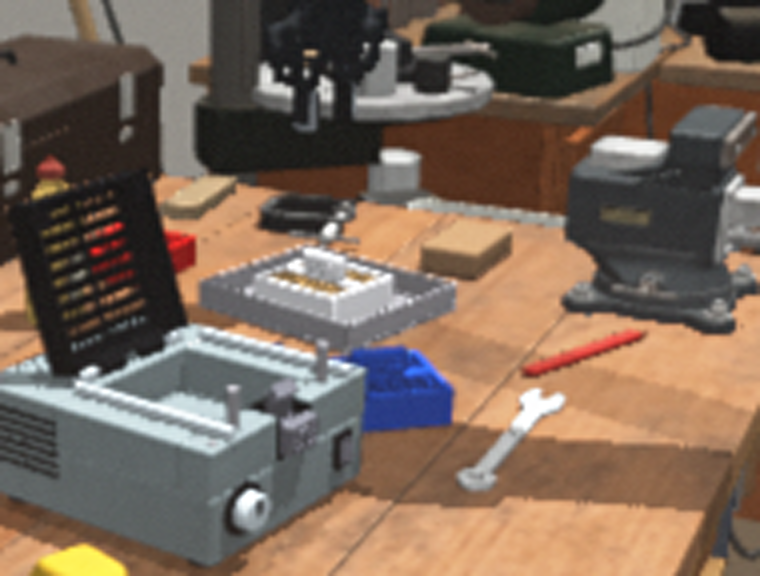

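View pics/top11.png

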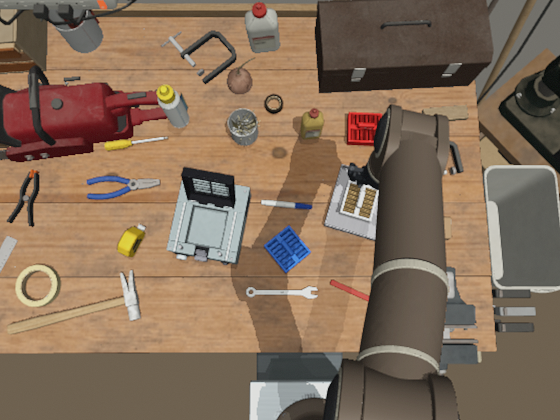

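The filter lies flat in the middle of the tray (wrist view (274,185), rib up), the cover stands open at its stop (top view (208,188)), and the gripper is clear of everything. The bystanders look unmoved. Handing in.

```bash
python3 -c "
from h import *
print(arm.hand_in())"
```

```text
the job is handed in; nothing more can be done
None
```

I finished the filter change and handed it in after about 18 s of robot time, against the 56 s limit. `hand_in` gives no verdict, so these are my own last checks.

- **What I did:** I pressed the tab with the closed fingertips (about 6 N). The cover sprang up, and I swung it back until it rested on its stop. I then pinched the filter's rib, lifted it out, carried it past the cover and lowered it into the tray until the floor pushed back with about 5 N. Finally I released it and raised the arm.
- **Filter:** it lies flat in the tray with its rib up. The cameras put its origin between (601, −127) and (607, −121), about 7 mm or less from my fitted tray centre of (602, −126). The height read 1–3 mm where about 3 mm is expected.
- **Cover:** the cover's front edge reads about 225 mm high, which matches the cover open on its stop.
- **Robot:** the gripper is clear of everything and the wrist force is close to zero.
- **Bystanders:** the pen and wrench read within about 4 mm of their first positions. I checked the tape measure, pencil and sanding block only by eye. They look unmoved, though the arm partly hides the sanding block and pencil in the last top view.

**Disagreements:**
- The finger opening on the rib read about 10.4 mm, though the rib is listed as 12 mm thick. The grip held.
- The fingertips touched the filter's top face with about 6 N while closing, because they swing forward.
- The networks also returned the blue and red look-alikes, and a few false hits such as a "tray" on the extractor. I ruled these out from the pictures.

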